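Put the honed planes and spokeshave back in the fitted till

TASK

The four edge tools on the sharpening rack (wooden smoothing plane, block plane, spokeshave and little finger plane) are honed: put each one away in the till, sole down and lengthwise, flat on the floor of the bay cut to its own outline. Set them down rather than dropping them, and leave the slip stone lying on the rack.

Things in the scene. Friction and masses are not known exactly. Their poses are not given: they have to be found in the camera images.
- smoother: Wooden smoothing plane: boat-shaped body 180 mm long, 52 mm wide at the middle (flat-sided for 44 mm), 40 mm at the ends, 50 mm high; iron and wedge stand up to 72 mm. About 0.55 kg. Origin: centre of the sole; x lengthwise, z up. Lies sole down on the rack, a dark board 12 mm thick. Grip across the middle, 25 to 35 mm above the sole.
- block_plane: Iron block plane: dark body 150 mm long, 42 mm wide; side cheeks 31 mm high over the middle 110 mm, bright lever cap between them (top 45 mm), round brass knob at the front (36 mm). About 0.6 kg. Origin: centre of the sole; x lengthwise, z up. Lies sole down on the rack, a dark board 12 mm thick. Grip across the cheeks at mid-length, 22 mm above the sole.
- spokeshave: Small spokeshave: grey centre body 58 mm long, 26 mm wide, 24 mm high, slanting blade on top (to 40 mm), two thin handles along x, clear of the board, 163 mm over all. About 0.22 kg. Origin: centre of the sole; x lengthwise, z up. Lies sole down on the rack, a dark board 12 mm thick. Grip the flat sides of the centre body, 22 mm above the sole.
- finger_plane: Little brass finger plane: 70 mm long, 28 mm wide, flat sides 29 mm high, small dark wedge on top (to 39 mm). About 0.2 kg. Origin: centre of the sole; x lengthwise, z up. Lies sole down on the rack, a dark board 12 mm thick. Grip across the sides at mid-length, 22 mm above the sole.
- bay_smoother: Bay of the wooden smoothing plane: boat-shaped, longest recess, 198 mm, 69 mm wide, tapering to 57 at the ends. Fixed tile 84 mm wide (y), 215 mm long (x), one of four side by side in the till, in changing order. Origin: centre of its underside. Recess floor (grey) 6 mm above the origin, tile top 18 mm. A finger channel 56 mm wide (along x), as deep as the recess, crosses it at mid-length.
- bay_block: Bay of the block plane: plain rectangular recess 168 x 60 mm. Fixed tile 84 mm wide (y), 215 mm long (x), one of four side by side in the till, in changing order. Origin: centre of its underside. Recess floor (grey) 6 mm above the origin, tile top 18 mm. A finger channel 56 mm wide (along x), as deep as the recess, crosses it at mid-length.
- bay_shave: Bay of the spokeshave: cross-like recess, middle 76 x 44 mm, handle channels 31 mm wide, 180 mm over all. Fixed tile 84 mm wide (y), 215 mm long (x), one of four side by side in the till, in changing order. Origin: centre of its underside. Recess floor (grey) 6 mm above the origin, tile top 18 mm. A finger channel 56 mm wide (along x), as deep as the recess, crosses it at mid-length.
- bay_finger: Bay of the finger plane: the short recess, 88 x 46 mm. Fixed tile 84 mm wide (y), 215 mm long (x), one of four side by side in the till, in changing order. Origin: centre of its underside. Recess floor (grey) 6 mm above the origin, tile top 18 mm. A finger channel 56 mm wide (along x), as deep as the recess, crosses it at mid-length.
- slip_stone: Grey slip stone (honing stone) 110 x 37 x 11 mm, lying flat among the tools in one of the rack's five places, which are 78 mm apart and parted by dowels 8 mm thick, 22 mm high, standing 106 mm before and behind the middle of the board. Origin at its underside. It stays there.
- till: The till: shallow plywood tray 236 mm (x) by 346 mm (y) with a 10 mm bottom on which the four bays stand, 84 mm from centre to centre along its y, and end rails 28 mm high above the bench at the bays' short ends. Open at the sides. Origin: centre of its underside, on the bench. Fixed; stands left or right of the rack.
Mind the look-alikes: they are no part of the job. There is more than one size of the finger_plane; the job needs the middle-sized. What is shaped like the block_plane but green is not meant.

How it is judged:
By the outcome, as a careful person would: the job done as asked, in the order asked, and still so for the second after the job is handed in, with the robot touching nothing.
It also fails if it takes over 112 s, if anything falls off the work surface, if the arm or the gripper's body presses on something with over 40 N, if the wrist force passes 120 N, or if a joint passes its speed limit or range.

ROBOT

A 6-joint arm with a two-finger parallel gripper is mounted at the origin on the work surface. World frame = base frame: x ahead of the robot, y to its left, z up, the work surface at z = 0. Lengths are in m, angles in rad, forces in N, time in s.
With the tool pointing down it reaches from about 0.375 to 0.925 m from the base axis. Payload 5.7 kg.
Tool frame: the origin (TCP) lies midway between the tips of the shut fingers; the grasp point (between the pads) lies 19 mm behind it; y points along the fingers, x is the direction in which the jaws open and shut, and the axes are right-handed (so a half turn about y gives the same grasp; the last joint's range is limited). The gripper opens to 88 mm and grips with 3 to 60 N. Pads are 20 mm wide; open, the fingers measure 115 mm over their backs; the gripper's body (75 mm by 178 mm) begins 61 mm behind the grasp point.
Start: joints at [-1.249, 0.359, 1.51, -0, 1.272, -0.115], TCP at [0.254, -0.544, 0.223] pointing down, gripper open.
Joint ranges: [-2.97, 2.97], [-1.01, 2.36], [0.21, 2.38], [-0.96, 4.11], [0.2, 2.71], [-2.98, 2.98]. Speed limits (rad/s): [2.39, 2.39, 3.14, 3.14, 3.14, 3.14].

INTERFACE

Orientations are given as a unit quaternion [w, x, y, z].
In Python, from rig import observe, snapshot, sign_off gives the robot as it stands.
- The arm moves only by the tool play_rows, never from a script. Its argument "increments" is a list that holds one entry, the list of rows, each a list of 5 numbers: the shift along the tool's x, y, z in m, then the turn about the tool's y in rad, then the gripper's target within -1 to 1 (fully open at 1, half-way at 0, shut at -1). In form: [[[dx, dy, dz, spin, gripper], ...]]. A call has 1 to 8 rows; each row is the pose to reach, as a shift and turn from the pose commanded when the call began, along the tool's axes at that moment; what a row does not reach only later rows make up. A row lasts 1/10 s, in which the tool goes at most 50 mm and 8.59 degrees, less where a joint would pass 70% of its speed; a pose out of reach is approached as far as the arm can. A call with a gripper value outside its range is refused whole. The fingers move at their own pace and stop on an object; "newtons" is the grip in N (left out, the last holds). Time passes only in rows, so rows that repeat a pose let the fingers close. It gives the time, the measured TCP pose, the force and the opening at its end, in the units of the state.
- observe(): the state, without advancing time (a new reading comes with each control period).
- snapshot(name): name is "scene" or "top" or "wrist"; returns a dict with "color" (400x640x3 uint8, blue, green, red), "intrinsics" (3x3 intrinsics, pixels), "rvec" (rotation vector, rad) and "tvec" (3), from world to camera coordinates, as OpenCV has them; the wrist camera has in their place "T_tool_cam" (4x4, takes a point from camera to tool coordinates, whose origin is the TCP and whose axes are the tool frame's). Camera axes: x right, y down, z forward; pixel columns grow to the right and rows downward; lengths in m; the calibration is good to about 2 mm. A picture is of the moment at which its call begins: read the wrist's pose just before it. There is no depth.
- sign_off(): hands the job in, once; it reports no verdict.
The state is a dict: "clock": time; "joints": joint angles; "joint_vel": joint speeds; "effort": joint torques, N m; "position": TCP position; "orientation": TCP orientation; "force": force on the tool from outside, world axes, zero at the start; "wrist_torque": the same for the moment, N m; "width": opening from 0.0 (shut) to 1.0 (fully open).
Only numpy, scipy, OpenCV 4.12 (cv2) and the standard library are available. Lean on these libraries where they do the work, as an engineer would, in place of code of your own. Each camera call takes 0.05 s, during which the arm holds its last target.

## Working session

There is one attempt and no reset: what is moved stays moved. The work goes in short steps, Python scripts to look and compute and a tool call to move; the robot and the scene stay as the last step left them, time stands still between calls to the robot, and variables do not carry over. Pictures are saved under pics/ and viewed, and the job is handed in when it is done.

Besides the shell and the picture viewer there is one more tool, called after "Call:" as name([rows], argument=value, ...), one row to a line, values as JSON. play_rows: Moves the arm, as the interface text tells. Its arguments: {"type":"object","properties":{"increments":{"type":"array","items":{"type":"array","items":{"type":"array","items":{"type":"number"}}}},"newtons":{"type":"number"}},"required":["increments"]}

```bash
ls; mkdir -p pics
python3 - <<'E'
from rig import observe, snapshot
import cv2,numpy as np
o=observe();print({k:np.round(v,3).tolist() for k,v in o.items()})
for n in ['top','scene','wrist']:
    s=snapshot(n);cv2.imwrite(f'pics/{n}0.png',s['color']);np.save(f'pics/{n}0.npy',s,allow_pickle=True)
    print(n,[ (k,np.round(s[k],4).tolist()) for k in s if k!='color'])
E
```

```text
pics
{'clock': 0.0, 'joints': [-1.249, 0.36, 1.511, -0.0, 1.272, -0.115], 'joint_vel': [-0.0, 0.001, 0.0, -0.004, -0.001, 0.001], 'effort': [0.001, -51.537, -27.072, 0.067, 0.035, -0.0], 'position': [0.254, -0.543, 0.222], 'orientation': [0.597, -0.596, 0.38, -0.379], 'force': [0.58, -0.681, 0.441], 'wrist_torque': [0.002, 0.024, 0.032], 'width': 0.999}
top [('intrinsics', [[424.3319, 0.0, 319.2846], [0.0, 424.3319, 199.9457], [0.0, 0.0, 1.0]]), ('rvec', [2.1775, -2.1622, 0.1104]), ('tvec', [0.0301, 0.3694, 1.3481])]
scene [('intrinsics', [[462.8937, 0.0, 326.4349], [0.0, 462.8937, 205.2392], [0.0, 0.0, 1.0]]), ('rvec', [1.1085, 2.6362, -0.7081]), ('tvec', [0.2281, -0.2304, 1.5054])]
wrist [('intrinsics', [[333.1032, 0.0, 316.3863], [0.0, 333.1032, 199.678], [0.0, 0.0, 1.0]]), ('T_tool_cam', [[1.0, 0.0002, -0.0009, 0.0], [0.0009, -0.248, 0.9688, -0.1615], [-0.0001, -0.9688, -0.248, 0.068], [0.0, 0.0, 0.0, 1.0]])]
```

View pics/top0.png

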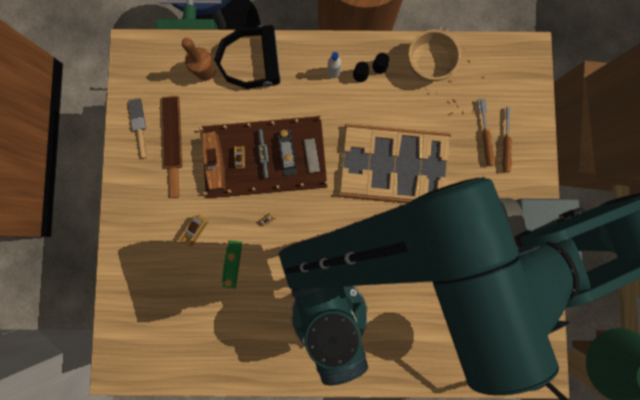

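View pics/scene0.png

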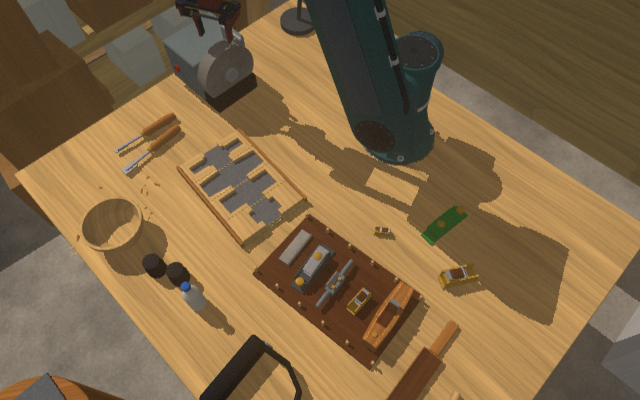

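View pics/wrist0.png

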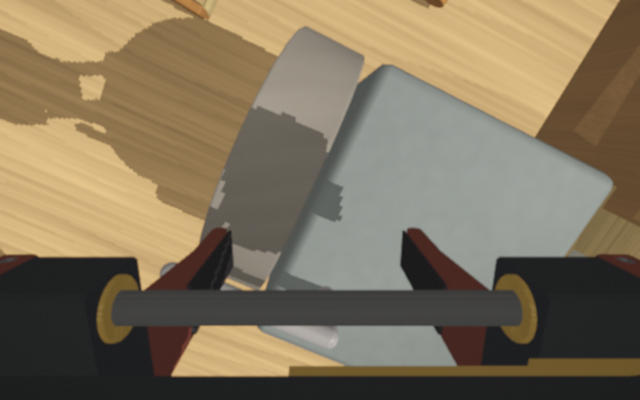

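```bash
cat > h.py <<'E'
import numpy as np, cv2
from scipy.spatial.transform import Rotation as R
def ld(n): return np.load(f'pics/{n}.npy',allow_pickle=True).item()
def ray(s,uv,pose=None):
    K=s['intrinsics'];uv=np.atleast_2d(np.array(uv,float))
    d=np.c_[(uv-K[:2,2][None])/[K[0,0],K[1,1]],np.ones(len(uv))]
    if pose is None:
        Rm=cv2.Rodrigues(np.array(s['rvec'],float))[0];t=np.array(s['tvec']).ravel()
        return -Rm.T@t, d@Rm
    p,q=pose;M=np.eye(4);M[:3,:3]=R.from_quat(np.array(q)[[1,2,3,0]]).as_matrix();M[:3,3]=p
    M=M@np.array(s['T_tool_cam']);return M[:3,3],d@M[:3,:3].T
def atz(s,uv,z,pose=None):
    c,d=ray(s,uv,pose);return c+d*((z-c[2])/d[:,2])[:,None]
def proj(s,P,pose=None):
    P=np.atleast_2d(P).astype(float);K=np.array(s['intrinsics'])
    if pose is None: 
        return cv2.projectPoints(P,np.array(s['rvec'],float),np.array(s['tvec'],float),K,None)[0][:,0]
    p,q=pose;M=np.eye(4);M[:3,:3]=R.from_quat(np.array(q)[[1,2,3,0]]).as_matrix();M[:3,3]=p
    M=np.linalg.inv(M@np.array(s['T_tool_cam']));c=P@M[:3,:3].T+M[:3,3];x=c@K.T;return x[:,:2]/x[:,2:]
def crop(s,x0,y0,w,h,k,name):
    im=cv2.resize(s['color'][y0:y0+h,x0:x0+w],None,fx=k,fy=k,interpolation=cv2.INTER_CUBIC)
    cv2.imwrite(f'pics/{name}.png',im)
E
python3 - <<'E'
from h import *
s=ld('top0');crop(s,190,105,145,100,5.5,'c1');crop(s,330,115,130,95,6,'c2')
s=ld('scene0');crop(s,240,205,200,160,4,'c3')
s=ld('top0');print(atz(s,[[263,153]],.03),atz(s,[[396,162]],.03))
E
```

```text
[[0.51918228 0.21557438 0.03      ]] [[ 0.49279156 -0.21374915  0.03      ]]
```

View pics/c1.png

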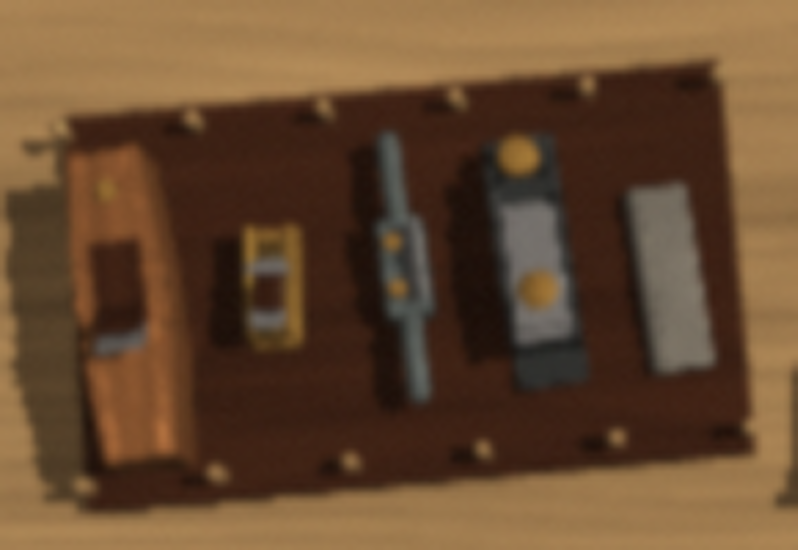

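View pics/c2.png

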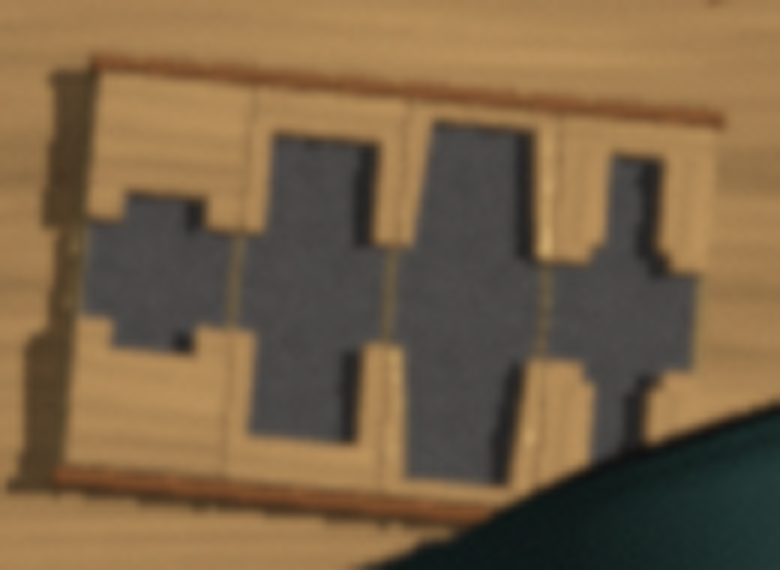

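View pics/c3.png

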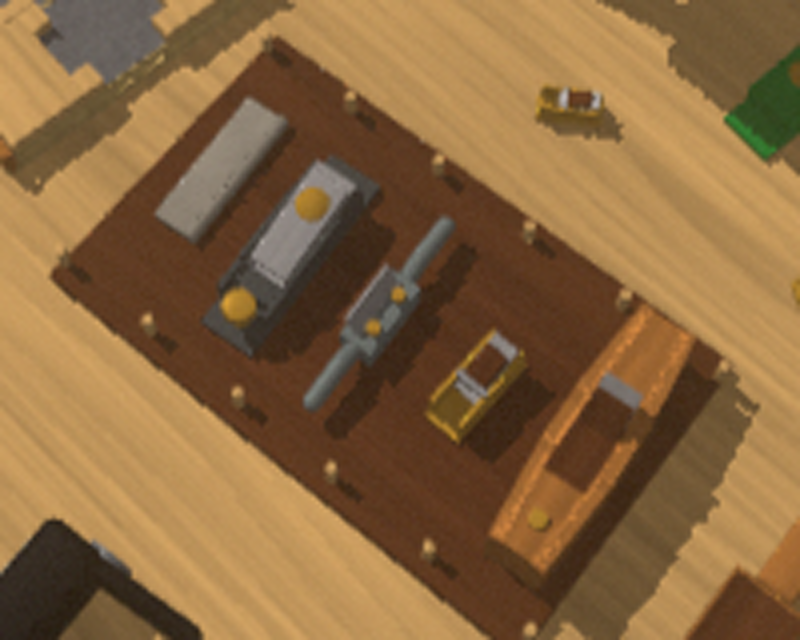

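```bash
cat >> h.py <<'E'
def state():
    from rig import observe
    o=observe();q=np.array(o['orientation']);M=R.from_quat(q[[1,2,3,0]]).as_matrix()
    return np.array(o['position']),q,M,o
def plan(p,yaw,verbose=True):
    """shift+spin to put TCP at p with tool x at world yaw (mod pi, nearest)"""
    P,q,M,o=state();d=M.T@(np.array(p)-P)
    cur=np.arctan2(M[1,0],M[0,0]); dy=(yaw-cur+np.pi/2)%np.pi-np.pi/2
    # spin about tool y (down): world yaw change = -spin
    spin=-dy if M[2,1]<0 else dy
    print('now',P.round(4),'toolx yaw',round(np.degrees(cur),2),'tooly',M[:,1].round(3),'j6',round(o['joints'][5],3),'W',round(o['width'],3),'F',np.round(o['force'],1),'t',round(o['clock'],2))
    print('  move',d.round(4),'spin',round(spin,4));return d,spin
E
python3 - <<'E'
from h import *
s=ld('top0')
def c1(l): return np.array(l)/5.5+[190,105]
def c2(l): return np.array(l)/6+[330,115]
D=atz(s,c1([[62,130],[192,120],[323,108],[455,97],[587,85],[85,487],[217,474],[349,462],[482,450],[615,437]]),.034);print(D.round(3))
ob=atz(s,c1([[545,370],[515,150]]),.04);print('block',ob.round(3))
print('shave',atz(s,c1([[388,135],[420,400]]),.03).round(3))
print('finger',atz(s,c1([[245,225],[300,225],[302,345],[250,348]]),.041).round(3))
print('rail',atz(s,c2([[95,60],[720,118],[60,470]]),.028).round(3))
plan([.5,.21,.35],np.pi/2)
E
```

```text
[[0.597 0.417 0.034]
 [0.604 0.34  0.034]
 [0.611 0.263 0.034]
 [0.619 0.186 0.034]
 [0.627 0.108 0.034]
 [0.386 0.396 0.034]
 [0.394 0.32  0.034]
 [0.401 0.243 0.034]
 [0.409 0.166 0.034]
 [0.417 0.089 0.034]]
block [[0.455 0.13  0.04 ]
 [0.585 0.149 0.04 ]]
shave [[0.597 0.225 0.03 ]
 [0.439 0.203 0.03 ]]
finger [[0.539 0.306 0.041]
 [0.54  0.274 0.041]
 [0.469 0.271 0.041]
 [0.467 0.301 0.041]]
rail [[ 0.614 -0.052  0.028]
 [ 0.585 -0.391  0.028]
 [ 0.39  -0.034  0.028]]
now [ 0.2537 -0.5431  0.222 ] toolx yaw -64.97 tooly [-0.     0.001 -1.   ] j6 -0.115 W 1.0 F [-0.5  0.2 -0.4] t 0.15
  move [-0.5784 -0.1271  0.5419] spin 0.4368
```

Call:
play_rows([
  [[-0.05,-0.06,0.05,0.05,1],[-0.35,-0.127,0.34,0.3,1],[-0.35,-0.127,0.34,0.3,1],[-0.35,-0.127,0.34,0.3,1],[-0.35,-0.127,0.34,0.3,1],[-0.35,-0.127,0.34,0.3,1],[-0.35,-0.127,0.34,0.3,1],[-0.35,-0.127,0.34,0.3,1]],
])

```text
clock: 0.95
position: [0.3788, -0.1821, 0.3274]
orientation: [0.533, -0.533, 0.465, -0.465]
force: [2.4, -0.7, 0.4]
width: 0.999
```

Run:
```python
from h import *
plan([.49,.22,.35],np.radians(95.3))
```

```text
now [ 0.3788 -0.1821  0.3274] toolx yaw -82.19 tooly [ 0.  0. -1.] j6 0.821 W 0.999 F [ 2.4 -0.7  0.4] t 0.95
  move [-0.3833 -0.0225  0.1649] spin 0.0438
```

Call:
play_rows([
  [[-0.383,-0.0225,0.165,0.044,0.8],[-0.383,-0.0225,0.165,0.044,0.8],[-0.383,-0.0225,0.165,0.044,0.8],[-0.383,-0.0225,0.165,0.044,0.8],[-0.383,-0.0225,0.165,0.044,0.8],[-0.383,-0.0225,0.165,0.044,0.8],[-0.383,-0.0225,0.165,0.044,0.8],[-0.383,-0.0225,0.165,0.044,0.8]],
])

```text
clock: 1.75
position: [0.4852, 0.203, 0.3486]
orientation: [-0.523, 0.523, -0.476, 0.476]
force: [1.0, -0.6, -0.0]
width: 0.899
```

Call:
play_rows([
  [[0,0,0,0,0.8],[0,0,0,0,0.8],[0,0,0,0,0.8]],
])

```text
clock: 2.05
position: [0.4847, 0.1998, 0.3483]
orientation: [-0.522, 0.523, -0.476, 0.476]
force: [-0.7, 0.0, 0.1]
width: 0.901
```

```bash
cat >> h.py <<'E'
def shot(name,cam='wrist'):
    from rig import snapshot
    p,q,M,o=state();s=snapshot(cam);s['pose']=(p,q);np.save(f'pics/{name}.npy',s,allow_pickle=True);cv2.imwrite(f'pics/{name}.png',s['color']);return s
E
python3 - <<'E'
from h import *
plan([.49,.22,.35],np.radians(95.3))
shot('w1');shot('t1','top')
E
```

```text
now [0.4847 0.1998 0.3483] toolx yaw -84.71 tooly [-0.001 -0.001 -1.   ] j6 1.738 W 0.901 F [-0.7  0.   0.1] t 2.05
  move [-0.0196 -0.0017  0.0071] spin -0.0001
```

View pics/w1.png

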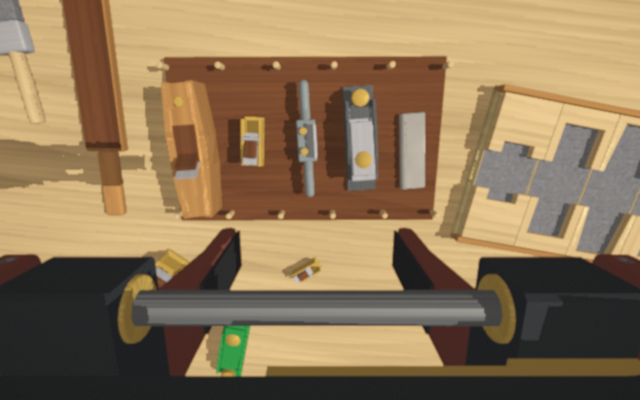

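View pics/t1.png

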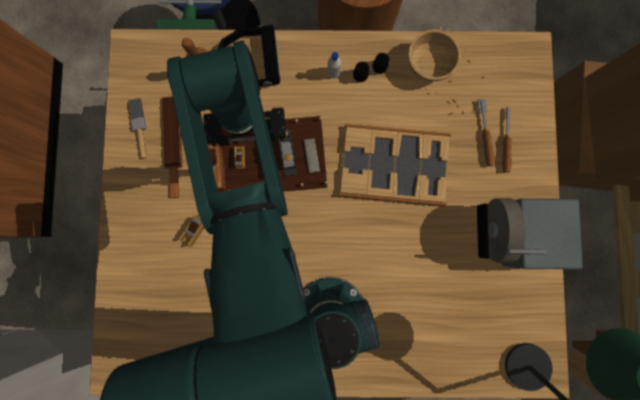

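Run:
```python
from h import *
s=ld('w1');crop(s,155,50,155,180,3.3,'d1');crop(s,290,50,160,180,3.3,'d2')
s=ld('t1');crop(s,330,115,130,95,6,'d3')
```

```text
(no output)
```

View pics/d1.png

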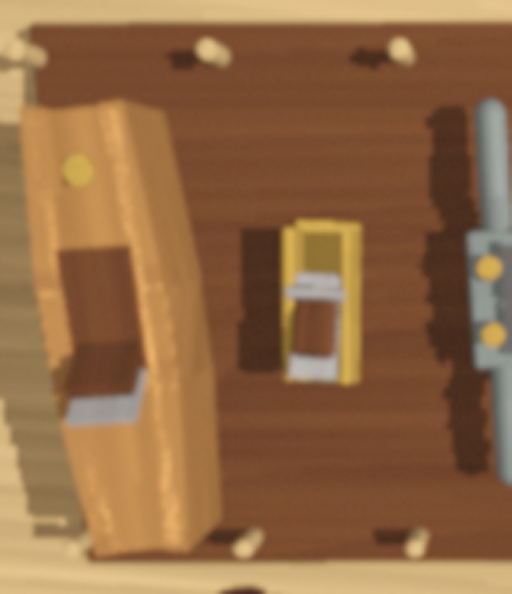

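View pics/d2.png

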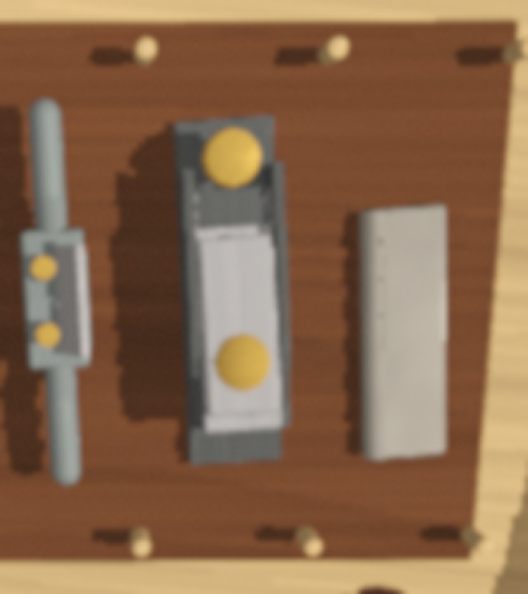

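View pics/d3.png

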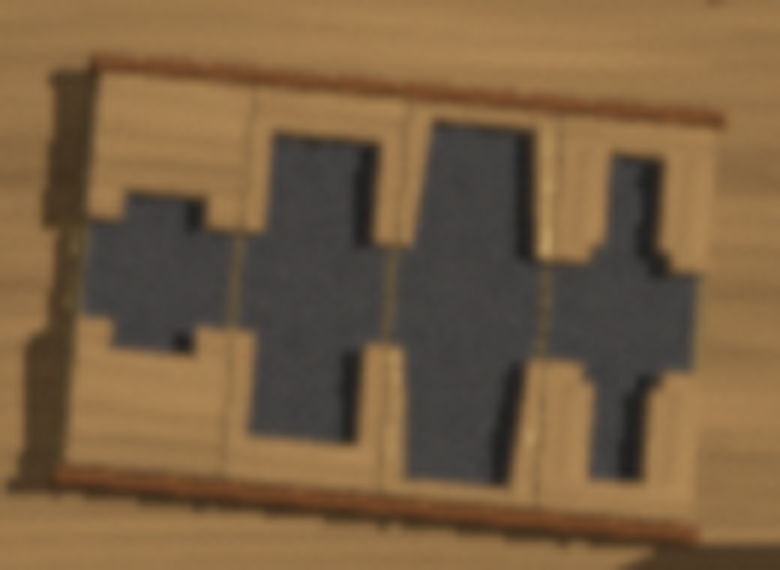

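```bash
cat >> h.py <<'E'
from scipy.optimize import least_squares
def fit(s,local,z0,px,pose,x0):
    local=np.array(local,float)
    def w(v):
        c,si=np.cos(v[2]),np.sin(v[2]);return np.c_[v[0]+c*local[:,0]-si*local[:,1],v[1]+si*local[:,0]+c*local[:,1],z0+local[:,2]]
    r=least_squares(lambda v:(proj(s,w(v),pose)-px).ravel(),x0);return r.x,(r.fun.reshape(-1,2))
E
cat > f1.py <<'E'
from h import *
s=ld('w1');p=s['pose']
d1=lambda l:np.array(l)/3.3+[155,50]
d2=lambda l:np.array(l)/3.3+[290,50]
def go(n,l,px,x0):
    v,r=fit(s,l,.012,px,p,x0);print(n,v[:2].round(4),'yaw',np.degrees(v[2]).round(2),'res px',np.abs(r).max().round(2),r.round(1).tolist());return v
F={}
F['sm']=go('sm',[[.09,.02,.05],[.09,-.02,.05],[-.09,-.02,.05],[-.09,.02,.05]],d1([[22,108],[122,102],[187,548],[97,555]]),[.5,.35,.1])
F['fi']=go('fi',[[.035,.014,.029],[.035,-.014,0],[-.035,-.014,0],[-.035,.014,.029]],d1([[283,226],[360,222],[358,383],[285,383]]),[.5,.28,.1])
F['sh']=go('sh',[[.029,.013,.024],[-.029,.013,.024],[-.029,-.013,.024]],d2([[23,233],[32,368],[90,362]]),[.5,.2,.1])
F['bl']=go('bl',[[.055,.021,.031],[.055,-.021,.031],[-.055,-.021,.031]],d2([[182,168],[283,165],[290,425]]),[.5,.13,.1])
F['st']=go('st',[[.055,.0185,.011],[.055,-.0185,.011],[-.055,-.0185,.011],[-.055,.0185,.011]],d2([[375,210],[446,205],[446,455],[375,460]]),[.5,.07,.1])
D=atz(s,np.r_[d1([[25,48],[213,50],[402,48]]),d2([[147,45],[340,43],[513,48]])],.034,p);print(D.round(3))
# wire overlay
im=cv2.resize(s['color'],None,fx=3,fy=3,interpolation=cv2.INTER_CUBIC)
sh={'sm':[[.09,.02],[.022,.026],[-.022,.026],[-.09,.02],[-.09,-.02],[-.022,-.026],[.022,-.026],[.09,-.02]],'fi':[[.035,.014],[-.035,.014],[-.035,-.014],[.035,-.014]],'sh':[[.029,.013],[-.029,.013],[-.029,-.013],[.029,-.013]],'bl':[[.075,.021],[-.075,.021],[-.075,-.021],[.075,-.021]]}
H={'sm':.05,'fi':.029,'sh':.024,'bl':.031}
for k,l in sh.items():
    l=np.array(l);v=F[k];c,si=np.cos(v[2]),np.sin(v[2]);xy=v[:2]+l@np.array([[c,si],[-si,c]])
    for z,col in ((0,(0,0,255)),(H[k],(0,255,0))):
        q=proj(s,np.c_[xy,np.full(len(xy),.012+z)],p);cv2.polylines(im,[np.round(q*3+1).astype(int)],True,col,1)
cv2.imwrite('pics/ov1.png',cv2.resize(im[50*3:230*3,155*3:450*3],(800,488)))
s=ld('t1')
E
python3 f1.py
```

```text
sm [0.4864 0.3731] yaw 8.82 res px 0.49 [[-0.5, 0.3], [0.4, 0.1], [0.5, 0.0], [-0.5, -0.4]]
fi [0.5046 0.2937] yaw 2.48 res px 1.67 [[-0.2, -1.6], [0.2, 0.4], [0.4, -0.4], [-0.4, 1.7]]
sh [0.5154 0.2158] yaw 8.7 res px 0.78 [[-0.4, -0.8], [-0.1, 0.0], [0.5, 0.8]]
bl [0.5215 0.1404] yaw 9.09 res px 0.93 [[-0.3, 0.3], [0.4, -0.9], [-0.1, 0.7]]
st [0.5124 0.0596] yaw 9.4 res px 2.42 [[-2.3, 0.2], [2.4, -0.2], [1.6, -0.1], [-1.7, 0.1]]
[[0.597 0.417 0.034]
 [0.603 0.341 0.034]
 [0.611 0.265 0.034]
 [0.619 0.188 0.034]
 [0.627 0.111 0.034]
 [0.632 0.041 0.034]]
```

View pics/ov1.png

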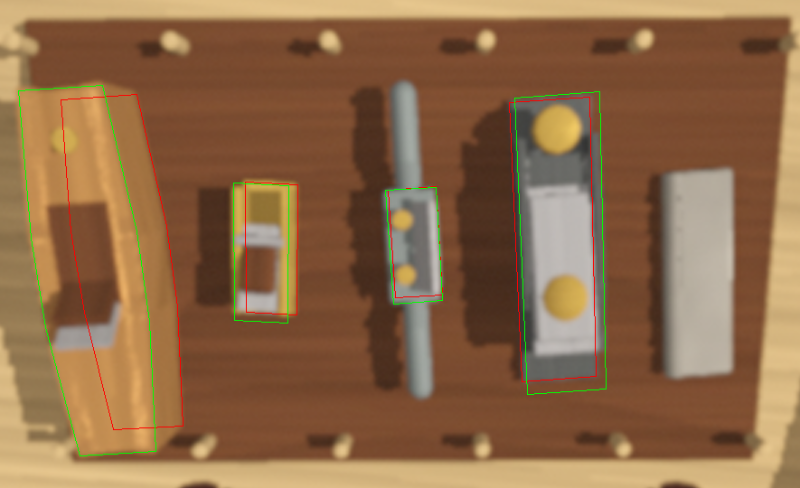

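```bash
cat > f2.py <<'E'
from h import *
s=ld('t1')
L=[[.044,.149],[-.044,.149],[.084,.072],[.084,.012],[-.084,.072],[-.084,.012],[.099,-.0135],[.099,-.0705],[-.099,-.0705],[-.099,-.0135],[.09,-.1105],[.09,-.1415],[-.09,-.1105],[-.09,-.1415]]
px=np.array([[127,190],[113,350],[275,135],[378,143],[250,436],[355,443],[435,122],[537,130],[505,485],[405,478],[612,155],[662,158],[590,478],[640,480]])/6+[330,115]
v,r=fit(s,np.c_[L,np.full(len(L),.028)],0,px,None,[.49,-.21,-.08]);print(v.round(4),np.degrees(v[2]),r.round(1).tolist())
c,si=np.cos(v[2]),np.sin(v[2])
for n,y in dict(fi=.126,bl=.042,sm=-.042,sh=-.126).items(): print(n,(v[0]-si*y).round(4),(v[1]+c*y).round(4))
E
python3 f2.py
python3 - <<'E'
from h import *
plan([.4864,.3731,.062+.03],np.radians(98.8))
E
```

```text
[ 0.486  -0.2124 -0.0881] -5.049795767842545 [[-0.5, -0.1], [-0.5, -0.1], [-0.4, -0.8], [0.8, -0.4], [-0.6, 0.1], [0.6, 0.7], [-0.5, -0.7], [-0.0, -0.4], [0.9, 0.8], [-0.2, 0.3], [-0.4, -0.7], [0.8, -0.3], [-0.6, 0.4], [0.7, 0.9]]
fi 0.4971 -0.0869
bl 0.4897 -0.1706
sm 0.4823 -0.2542
sh 0.4749 -0.3379
now [0.4849 0.1994 0.3486] toolx yaw -84.79 tooly [-0. -0. -1.] j6 1.738 W 0.899 F [-0.3  0.  -0.1] t 2.15
  move [-0.173   0.2565  0.0174] spin -0.0626
```

Call:
play_rows([
  [[-0.173,0.2,0.017,-0.0626,0.8],[-0.173,0.2,0.017,-0.0626,0.8],[-0.173,0.2,0.017,-0.0626,0.8],[-0.173,0.2,0.017,-0.0626,0.8],[-0.173,0.2,0.017,-0.0626,0.8],[-0.173,0.2,0.017,-0.0626,0.8],[-0.173,0.2,0.017,-0.0626,0.8],[-0.173,0.2,0.017,-0.0626,0.8]],
])

```text
clock: 2.95
position: [0.4871, 0.3735, 0.15]
orientation: [0.537, -0.537, 0.46, -0.46]
force: [-0.3, -0.6, 1.2]
width: 0.9
```

Run:
```python
from h import *
plan([.4864,.3731,.023],np.radians(98.8));shot('w2')
```

```text
now [0.4871 0.3735 0.15  ] toolx yaw -81.14 tooly [ 0.001  0.    -1.   ] j6 1.959 W 0.9 F [-0.3 -0.6  1.2] t 2.95
  move [ 0.0003  0.127  -0.0009] spin 0.001
```

View pics/w2.png

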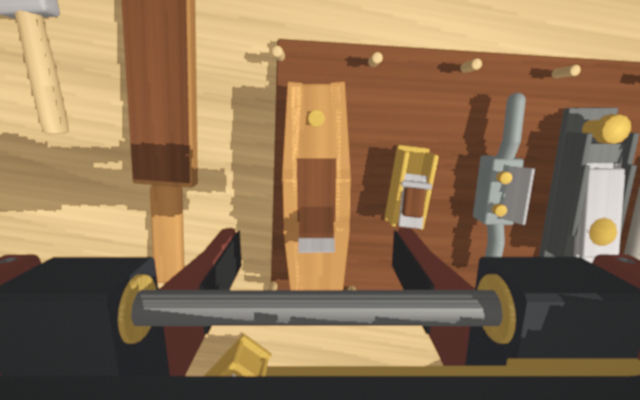

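Call:
play_rows([
  [[0,0.04,-0.001,0,0.8],[0,0.075,-0.001,0,0.8],[0,0.1,-0.001,0,0.8],[0,0.115,-0.001,0,0.8],[0,0.127,-0.001,0,0.8],[0,0.127,-0.001,0,0.8],[0,0.127,-0.001,0,-1],[0,0.127,-0.001,0,-1]],
], newtons=30)

```text
clock: 3.8
position: [0.4862, 0.3751, 0.023]
orientation: [0.538, -0.536, 0.459, -0.46]
force: [-1.0, -0.6, 0.3]
width: 0.757
```

Call:
play_rows([
  [[0,0,0,0,-1],[0,0,0,0,-1],[0,0,0,0,-1],[0,0,0,0,-1],[0,0,0,0,-1]],
])

```text
clock: 4.3
position: [0.4857, 0.3745, 0.0225]
orientation: [0.538, -0.537, 0.459, -0.46]
force: [-0.9, -2.4, 6.7]
width: 0.589
```

Run:
```python
from h import *
plan([.4864,.3731,.15],np.radians(98.8));shot('w3')
```

```text
now [0.4857 0.3745 0.0225] toolx yaw -81.08 tooly [ 0.001  0.    -1.   ] j6 1.96 W 0.589 F [-0.9 -2.4  6.7] t 4.3
  move [ 0.0015 -0.1275  0.0006] spin 0.0022
```

View pics/w3.png

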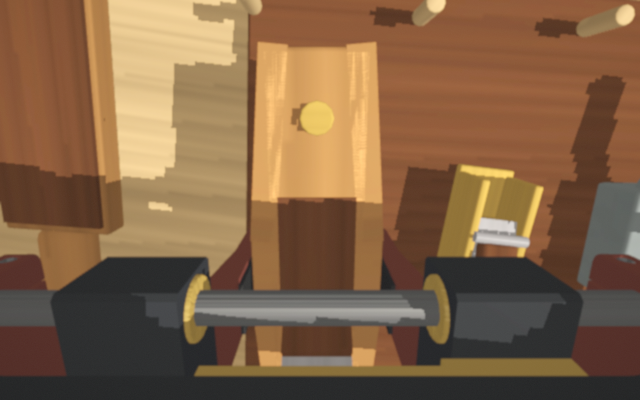

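Call:
play_rows([
  [[0,-0.01,0,0,-1],[0,-0.03,0,0,-1],[0,-0.07,0,0,-1],[0,-0.11,0,0,-1],[0,-0.13,0,0,-1],[0,-0.13,0,0,-1]],
])

```text
clock: 4.95
position: [0.4868, 0.3759, 0.1551]
orientation: [0.539, -0.535, 0.459, -0.46]
force: [0.8, -0.2, -5.1]
width: 0.592
```

Run:
```python
from h import *
plan([.4823,-.2542,.13],np.radians(84.95))
```

```text
now [0.4868 0.3759 0.1551] toolx yaw -81.09 tooly [ 0.005  0.004 -1.   ] j6 1.96 W 0.592 F [ 0.8 -0.2 -5.1] t 4.95
  move [ 0.6218  0.0228 -0.1022] spin 0.2437
```

Call:
play_rows([
  [[0.015,0,-0.002,0.01,-1],[0.045,0,-0.007,0.02,-1],[0.085,0,-0.013,0.04,-1],[0.125,0,-0.02,0.06,-1],[0.165,0,-0.027,0.08,-1],[0.205,0,-0.034,0.1,-1],[0.245,0,-0.04,0.12,-1],[0.285,0,-0.047,0.14,-1]],
])

```text
clock: 5.75
position: [0.4803, 0.0835, 0.1496]
orientation: [-0.502, 0.505, -0.497, 0.495]
force: [0.8, 0.9, -5.0]
width: 0.591
```

Run:
```python
from h import *
plan([.4823,-.2542,.13],np.radians(84.95))
```

```text
now [0.4803 0.0835 0.1496] toolx yaw -89.18 tooly [-0.004 -0.    -1.   ] j6 1.587 W 0.591 F [ 0.8  0.9 -5. ] t 5.75
  move [ 0.3376  0.0197 -0.0027] spin 0.1024
```

Call:
play_rows([
  [[0.04,0,0,0.02,-1],[0.085,0,0,0.04,-1],[0.13,0,-0.001,0.06,-1],[0.175,0,-0.001,0.08,-1],[0.22,0,-0.002,0.09,-1],[0.265,0,-0.002,0.1,-1],[0.31,0.01,-0.003,0.102,-1],[0.338,0.02,-0.003,0.102,-1]],
])

```text
clock: 6.55
position: [0.4831, -0.2553, 0.1296]
orientation: [0.477, -0.478, 0.522, -0.521]
force: [0.7, 0.2, -5.1]
width: 0.588
```

Call:
play_rows([
  [[0,0,0,0,-1],[0,0,0,0,-1]],
])

```text
clock: 6.75
position: [0.4826, -0.2517, 0.1294]
orientation: [0.477, -0.478, 0.524, -0.52]
force: [-0.7, -0.4, -5.1]
width: 0.589
```

Run:
```python
from h import *
plan([.4823,-.2542,.0265],np.radians(84.95));s=shot('w4')
P,q=s['pose']
L=np.array([[.099,-.0135],[.099,-.0705],[-.099,-.0705],[-.099,-.0135]]);a=-.0881;c,si=np.cos(a),np.sin(a)
print(proj(s,np.c_[np.array([.486,-.2124])+L@np.array([[c,si],[-si,c]]),np.full(4,.028)],(P,q)).round(0))
```

```text
now [ 0.4826 -0.2517  0.1294] toolx yaw -95.09 tooly [-0.004  0.003 -1.   ] j6 1.051 W 0.589 F [-0.7 -0.4 -5.1] t 6.75
  move [0.0028 0.1029 0.0004] spin -0.0007
[[282.  70.]
 [359.  70.]
 [352. 307.]
 [288. 307.]]
```

View pics/w4.png

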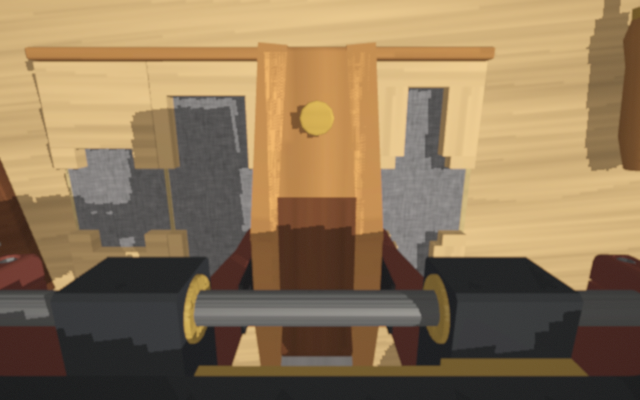

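Run:
```python
from h import *
s=ld('w4')
L=[[.09,-.1105],[.09,-.1415],[.084,.072],[.084,.012],[.044,.149]]
v,r=fit(s,np.c_[L,np.full(len(L),.028)],0,[[408,88],[447,88],[168,96],[245,96],[76,150]],s['pose'],[.49,-.21,-.08]);print(v,r.round(1).tolist())
v=[.486,-.2124,-.0881];L=np.array(L);c,si=np.cos(v[2]),np.sin(v[2])
print(proj(s,np.c_[np.array(v[:2])+L@np.array([[c,si],[-si,c]]),np.full(5,.028)],s['pose']).round(1))
```

```text
[ 0.48277903 -0.20936571 -0.08739269] [[0.5, -0.2], [3.0, -0.2], [-2.1, 0.7], [0.3, 0.5], [-1.9, 0.0]]
[[412.6  83. ]
 [454.2  83. ]
 [169.1  91.8]
 [248.8  91.7]
 [ 76.8 145.5]]
```

Call:
play_rows([
  [[0.001,0.03,-0.001,0,-1],[0.001,0.055,-0.002,0,-1],[0.001,0.075,-0.002,0,-1],[0.001,0.088,-0.002,0,-1],[0.001,0.095,-0.002,0,-1],[0.001,0.099,-0.002,0,-1],[0.001,0.101,-0.002,0,-1],[0.001,0.102,-0.002,0,-1]],
])

```text
clock: 7.6
position: [0.4835, -0.2534, 0.0301]
orientation: [-0.478, 0.478, -0.521, 0.521]
force: [-0.1, 0.4, -5.2]
width: 0.589
```

Run:
```python
from h import *
plan([.481,-.253,.0265],np.radians(84.95))
```

```text
now [ 0.4835 -0.2534  0.0301] toolx yaw -94.95 tooly [ 0.001 -0.001 -1.   ] j6 1.048 W 0.589 F [-0.1  0.4 -5.2] t 7.6
  move [-0.0001  0.0036 -0.0025] spin 0.0017
```

Call:
play_rows([
  [[0,0,-0.001,0,-1],[0,0.001,-0.001,0,-1],[0,0.001,-0.001,0,-1]],
])

```text
clock: 7.9
position: [0.4821, -0.2532, 0.0289]
orientation: [-0.478, 0.478, -0.521, 0.521]
force: [-0.5, 0.1, -4.4]
width: 0.59
```

Call:
play_rows([
  [[0,0.001,0,0,-1],[0,0.002,0,0,-1],[0,0.002,0,0,-1]],
])

```text
clock: 8.2
position: [0.4821, -0.2531, 0.0266]
orientation: [-0.478, 0.478, -0.521, 0.521]
force: [-0.2, -0.9, -4.1]
width: 0.591
```

Call:
play_rows([
  [[0,0.0005,0,0,-1],[0,0.001,0,0,-1],[0,0.001,0,0,-1]],
])

```text
clock: 8.5
position: [0.4821, -0.2532, 0.0265]
orientation: [-0.478, 0.478, -0.521, 0.521]
force: [-2.4, 0.6, 6.3]
width: 0.591
```

Call:
play_rows([
  [[0,0,0,0,0.5],[0,0,0,0,0.5],[0,0,0,0,0.5],[0,0,0,0,0.5],[0,-0.02,0,0,0.5],[0,-0.06,0,0,0.5],[0,-0.11,0,0,0.5],[0,-0.15,0,0,0.5]],
])

```text
clock: 9.3
position: [0.4822, -0.2532, 0.1778]
orientation: [-0.478, 0.478, -0.521, 0.521]
force: [0.3, -0.8, -0.2]
width: 0.749
```

Run:
```python
from h import *
plan([.5215,.1404,.2],np.radians(99.1));shot('w5')
```

```text
now [ 0.4822 -0.2532  0.1778] toolx yaw -94.96 tooly [ 0.001 -0.    -1.   ] j6 1.047 W 0.749 F [ 0.3 -0.8 -0.2] t 9.3
  move [-0.3955 -0.0223  0.0051] spin -0.2454
```

View pics/w5.png

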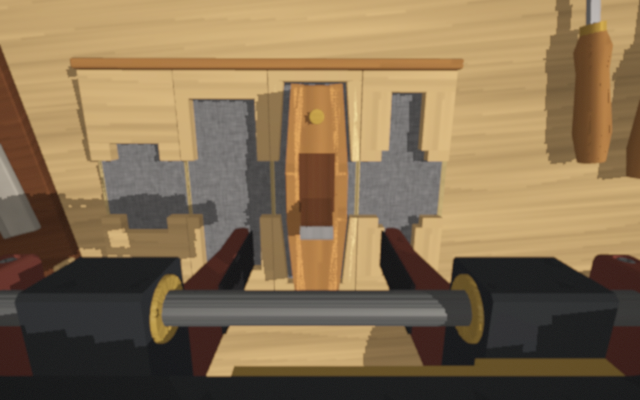

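Run:
```python
from h import *
s=ld('w5')
L=[[.09,-.1105],[.09,-.1415],[.084,.072],[.084,.012],[.044,.149],[.044,.103]]
v,r=fit(s,np.c_[L,np.full(len(L),.028)],0,[[393,93],[423,93],[190,100],[255,100],[116,145],[158,144]],s['pose'],[.49,-.21,-.08]);print(v,r.round(1).tolist())
```

```text
[ 0.48227271 -0.21044627 -0.0848349 ] [[-0.1, -0.3], [4.7, -0.3], [-1.1, 0.2], [0.8, 0.0], [-6.0, 0.4], [1.6, 1.3]]
```

Call:
play_rows([
  [[-0.395,-0.01,0.005,-0.245,0.7],[-0.395,-0.01,0.005,-0.245,0.7],[-0.395,-0.01,0.005,-0.245,0.7],[-0.395,-0.01,0.005,-0.245,0.7],[-0.395,-0.01,0.005,-0.245,0.7],[-0.395,-0.01,0.005,-0.245,0.7],[-0.395,-0.01,0.005,-0.245,0.7],[-0.395,-0.01,0.005,-0.245,0.7]],
])

```text
clock: 10.15
position: [0.5209, 0.1424, 0.1855]
orientation: [0.538, -0.538, 0.459, -0.459]
force: [0.5, -1.0, -0.3]
width: 0.854
```

Call:
play_rows([
  [[0,0,0,0,0.7],[0,0,0,0,0.7]],
])

```text
clock: 10.35
position: [0.5208, 0.1407, 0.1852]
orientation: [-0.538, 0.539, -0.458, 0.458]
force: [-0.9, 0.1, 0.1]
width: 0.849
```

Run:
```python
from h import *
plan([.5215,.1404,.015],np.radians(99.1));shot('w6')
```

```text
now [0.5208 0.1407 0.1852] toolx yaw -80.76 tooly [-0.001 -0.001 -1.   ] j6 1.546 W 0.849 F [-0.9  0.1  0.1] t 10.35
  move [0.0003 0.1702 0.0007] spin 0.0024
```

View pics/w6.png

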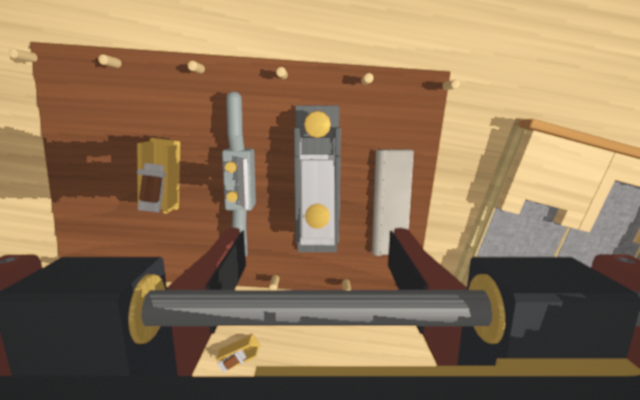

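Call:
play_rows([
  [[0,0.04,0.001,0,0.55],[0,0.08,0.001,0,0.55],[0,0.115,0.001,0,0.55],[0,0.14,0.001,0,0.55],[0,0.158,0.001,0,0.55],[0,0.167,0.001,0,0.55],[0,0.17,0.001,0,0.55],[0,0.17,0.001,0,0.55]],
], newtons=35)

```text
clock: 11.2
position: [0.5224, 0.1394, 0.0159]
orientation: [0.538, -0.538, 0.459, -0.459]
force: [0.4, -0.1, 0.7]
width: 0.778
```

Call:
play_rows([
  [[0,0,0,0,-1],[0,0,0,0,-1],[0,0,0,0,-1],[0,0,0,0,-1],[0,0,0,0,-1],[0,0,0,0,-1],[0,0,0,0,-1]],
])

```text
clock: 11.9
position: [0.5225, 0.1403, 0.0162]
orientation: [0.538, -0.538, 0.459, -0.459]
force: [-0.4, -0.2, 5.3]
width: 0.47
```

Call:
play_rows([
  [[0,-0.01,0,0,-1],[0,-0.03,0,0,-1],[0,-0.065,0,0,-1],[0,-0.1,0,0,-1],[0,-0.12,0,0,-1],[0,-0.12,0,0,-1]],
])

```text
clock: 12.5
position: [0.5237, 0.1405, 0.1382]
orientation: [0.539, -0.537, 0.458, -0.46]
force: [2.0, 0.9, -7.2]
width: 0.476
```

Run:
```python
from h import *
T=np.array([.483,-.211]);a=-.0865;c,si=np.cos(a),np.sin(a)
for n,y in dict(fi=.126,bl=.042,sm=-.042,sh=-.126).items(): print(n,T+[-si*y,c*y])
y=.042;p=T+[-si*y,c*y]
plan([*p,.13],np.radians(90)+a)
```

```text
fi [ 0.49388541 -0.08547109]
bl [ 0.48662847 -0.16915703]
sm [ 0.47937153 -0.25284297]
sh [ 0.47211459 -0.33652891]
now [0.5237 0.1405 0.1382] toolx yaw -80.92 tooly [ 0.005  0.001 -1.   ] j6 1.547 W 0.476 F [ 2.   0.9 -7.2] t 12.5
  move [ 0.2999  0.0078 -0.0855] spin 0.2449
```

Call:
play_rows([
  [[0.02,0,-0.005,0.02,-1],[0.06,0,-0.017,0.05,-1],[0.105,0,-0.03,0.09,-1],[0.15,0,-0.043,0.13,-1],[0.195,0,-0.056,0.17,-1],[0.24,0,-0.068,0.2,-1],[0.28,0,-0.08,0.235,-1],[0.3,0,-0.0855,0.245,-1]],
])

```text
clock: 13.3
position: [0.4832, -0.1723, 0.1339]
orientation: [0.476, -0.478, 0.523, -0.521]
force: [0.1, 0.5, -7.3]
width: 0.478
```

Call:
play_rows([
  [[0,0,0,0,-1],[0,0,0,0,-1],[0,0,0,0,-1]],
])

```text
clock: 13.6
position: [0.484, -0.1682, 0.1345]
orientation: [0.478, -0.478, 0.522, -0.52]
force: [0.7, -0.4, -8.1]
width: 0.477
```

Run:
```python
from h import *
plan([.4866,-.1692,.0205],np.radians(90)-.0865);shot('w7')
```

```text
now [ 0.484  -0.1682  0.1345] toolx yaw -94.93 tooly [-0.002  0.002 -1.   ] j6 1.187 W 0.477 F [ 0.7 -0.4 -8.1] t 13.6
  move [0.001 0.114 0.003] spin 0.0005
```

View pics/w7.png

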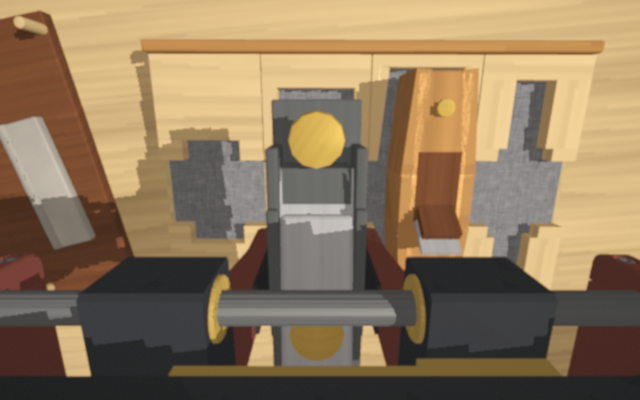

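Run:
```python
from h import *
s=ld('w7')
L=[[.084,.03],[.084,-.03]]
v,r=fit(s,np.c_[L,np.full(2,.028)],0,[[278,90],[355,90]],s['pose'],[.49,-.17,-.08]);print(v,r.round(1).tolist())
L=[[.044,.149],[.044,.103],[.09,-.1105],[.09,-.1415]]
v,r=fit(s,np.c_[L,np.full(len(L),.028)],0,[[188,141],[240,141],[515,81],[556,81]],s['pose'],[.49,-.21,-.08]);print(v,r.round(1).tolist())
```

```text
[ 0.48564061 -0.16771308 -0.08620976] [[-0.7, 0.0], [0.7, 0.0]]
[ 0.48267988 -0.20983514 -0.0870994 ] [[-5.7, 0.8], [0.1, 0.8], [2.7, -0.1], [2.6, -0.0]]
```

Call:
play_rows([
  [[0.001,0.03,0.002,0,-1],[0.001,0.06,0.002,0,-1],[0.001,0.085,0.002,0,-1],[0.001,0.1,0.002,0,-1],[0.001,0.108,0.002,0,-1],[0.001,0.111,0.002,0,-1],[0.001,0.111,0.002,0,-1],[0.001,0.111,0.002,0,-1]],
])

```text
clock: 14.45
position: [0.4877, -0.1708, 0.0254]
orientation: [-0.478, 0.478, -0.521, 0.522]
force: [-0.5, 0.2, -6.9]
width: 0.475
```

Call:
play_rows([
  [[-0.001,0.001,-0.001,0,-1],[-0.001,0.002,-0.001,0,-1],[-0.001,0.003,-0.001,0,-1],[-0.001,0.003,-0.001,0,-1]],
])

```text
clock: 14.85
position: [0.486, -0.1696, 0.0217]
orientation: [0.478, -0.478, 0.521, -0.521]
force: [-0.2, -0.6, -7.0]
width: 0.479
```

Call:
play_rows([
  [[0,0.0005,0,0,-1],[0,0.001,0,0,-1],[0,0.001,0,0,-1]],
])

```text
clock: 15.15
position: [0.486, -0.1696, 0.0205]
orientation: [0.478, -0.478, 0.521, -0.521]
force: [-0.3, -0.4, -6.8]
width: 0.476
```

Call:
play_rows([
  [[0,0.0005,0,0,-1],[0,0.001,0,0,-1],[0,0.001,0,0,-1]],
])

```text
clock: 15.45
position: [0.486, -0.1696, 0.0202]
orientation: [-0.478, 0.478, -0.521, 0.521]
force: [-2.9, 0.1, 4.8]
width: 0.478
```

Contact. Release and lift.

Call:
play_rows([
  [[0,0,0,0,0.25],[0,0,0,0,0.25],[0,0,0,0,0.25],[0,0,0,0,0.25],[0,-0.02,0,0,0.25],[0,-0.06,0,0,0.25],[0,-0.11,0,0,0.25],[0,-0.15,0,0,0.25]],
], newtons=20)

```text
clock: 16.25
position: [0.4863, -0.1698, 0.1719]
orientation: [-0.478, 0.478, -0.521, 0.522]
force: [0.8, 0.5, -0.4]
width: 0.625
```

Run:
```python
from h import *
plan([.5154,.2158,.18],np.radians(98.7));shot('w8')
```

```text
now [ 0.4863 -0.1698  0.1719] toolx yaw -94.96 tooly [ 0.001 -0.    -1.   ] j6 1.187 W 0.625 F [ 0.8  0.5 -0.4] t 16.25
  move [-0.3866 -0.0083 -0.0043] spin -0.2384
```

View pics/w8.png

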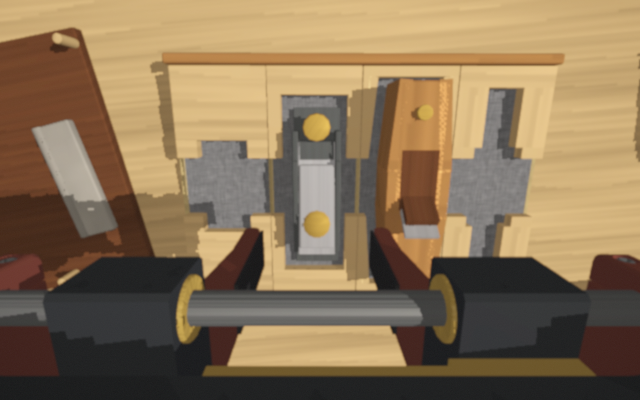

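Both sit centred in their bays. Now the spokeshave.

Call:
play_rows([
  [[-0.387,-0.008,-0.004,-0.238,0.4],[-0.387,-0.008,-0.004,-0.238,0.4],[-0.387,-0.008,-0.004,-0.238,0.4],[-0.387,-0.008,-0.004,-0.238,0.4],[-0.387,-0.008,-0.004,-0.238,0.4],[-0.387,-0.008,-0.004,-0.238,0.4],[-0.387,-0.008,-0.004,-0.238,0.4],[-0.387,-0.008,-0.004,-0.238,0.4]],
])

```text
clock: 17.1
position: [0.5153, 0.2193, 0.1775]
orientation: [0.537, -0.536, 0.46, -0.46]
force: [-0.2, -1.2, 0.3]
width: 0.698
```

Call:
play_rows([
  [[0,0,0,0,0.4],[0,0,0,0,0.4]],
])

```text
clock: 17.3
position: [0.5152, 0.2168, 0.1772]
orientation: [-0.537, 0.537, -0.46, 0.46]
force: [0.2, 0.4, -0.3]
width: 0.704
```

Run:
```python
from h import *
plan([.5154,.2158,.015],np.radians(98.7));shot('w9')
```

```text
now [0.5152 0.2168 0.1772] toolx yaw -81.19 tooly [-0.001 -0.    -1.   ] j6 1.692 W 0.704 F [ 0.2  0.4 -0.3] t 17.3
  move [0.0009 0.1622 0.0002] spin 0.0018
```

View pics/w9.png

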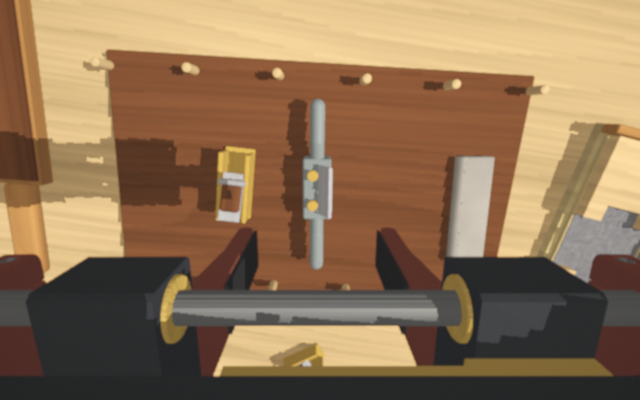

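Call:
play_rows([
  [[0.001,0.04,0,0.002,0.3],[0.001,0.08,0,0.002,0.3],[0.001,0.115,0,0.002,0.3],[0.001,0.14,0,0.002,0.3],[0.001,0.155,0,0.002,0.3],[0.001,0.162,0,0.002,0.3],[0.001,0.162,0,0.002,0.3],[0.001,0.162,0,0.002,0.3]],
])

```text
clock: 18.15
position: [0.5163, 0.2147, 0.0163]
orientation: [0.536, -0.535, 0.461, -0.462]
force: [0.4, 0.1, 0.4]
width: 0.653
```

Call:
play_rows([
  [[0,0,0,0,-1],[0,0,0,0,-1],[0,0,0,0,-1],[0,0,0,0,-1],[0,0,0,0,-1],[0,0,0,0,-1],[0,0,0,0,-1],[0,0,0,0,-1]],
])

```text
clock: 18.95
position: [0.5158, 0.2156, 0.016]
orientation: [0.536, -0.536, 0.461, -0.461]
force: [-0.7, 1.6, 6.2]
width: 0.297
```

Call:
play_rows([
  [[0,-0.01,0,0,-1],[0,-0.03,0,0,-1],[0,-0.065,0,0,-1],[0,-0.1,0,0,-1],[0,-0.12,0,0,-1],[0,-0.12,0,0,-1]],
])

```text
clock: 19.55
position: [0.5177, 0.2157, 0.1387]
orientation: [0.538, -0.534, 0.46, -0.462]
force: [0.5, 0.4, -2.8]
width: 0.296
```

Run:
```python
from h import *
plan([.4725,-.3365,.13],np.radians(90)-.0865);shot('w10')
```

```text
now [0.5177 0.2157 0.1387] toolx yaw -81.43 tooly [ 0.006  0.001 -1.   ] j6 1.693 W 0.296 F [ 0.5  0.4 -2.8] t 19.55
  move [ 0.5393  0.0077 -0.127 ] spin 0.236
```

View pics/w10.png

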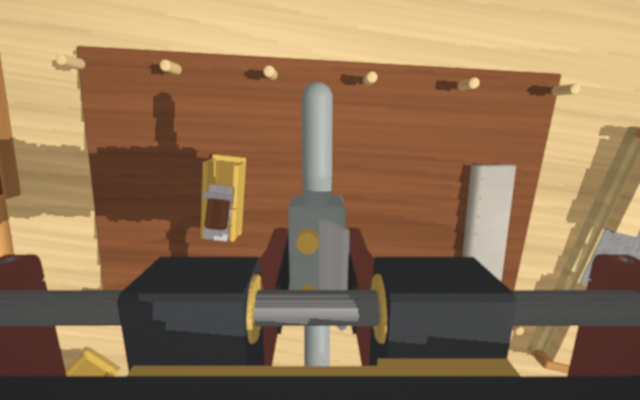

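Call:
play_rows([
  [[0.02,0,-0.005,0.01,-1],[0.06,0,-0.014,0.03,-1],[0.105,0,-0.025,0.05,-1],[0.15,0,-0.035,0.07,-1],[0.195,0,-0.046,0.09,-1],[0.24,0,-0.057,0.11,-1],[0.285,0,-0.067,0.13,-1],[0.33,0,-0.078,0.15,-1]],
])

```text
clock: 20.4
position: [0.4857, -0.124, 0.1338]
orientation: [0.499, -0.5, 0.501, -0.499]
force: [0.4, -0.7, -2.4]
width: 0.295
```

Run:
```python
from h import *
plan([.4725,-.3365,.13],np.radians(90)-.0865)
```

```text
now [ 0.4857 -0.124   0.1338] toolx yaw -90.08 tooly [-0.003  0.001 -1.   ] j6 1.184 W 0.295 F [ 0.4 -0.7 -2.4] t 20.4
  move [ 0.2125  0.0035 -0.0129] spin 0.0851
```

Call:
play_rows([
  [[0.04,0,-0.002,0.02,-1],[0.08,0,-0.005,0.035,-1],[0.12,0,-0.007,0.05,-1],[0.16,0,-0.01,0.07,-1],[0.195,0,-0.012,0.08,-1],[0.2125,0,-0.013,0.085,-1],[0.2125,0,-0.013,0.085,-1],[0.2125,0,-0.013,0.085,-1]],
])

```text
clock: 21.2
position: [0.4735, -0.3336, 0.1342]
orientation: [0.478, -0.478, 0.522, -0.52]
force: [0.6, -0.3, -3.4]
width: 0.292
```

Run:
```python
from h import *
plan([.4725,-.3365,.0205],np.radians(90)-.0865);shot('w11')
```

```text
now [ 0.4735 -0.3336  0.1342] toolx yaw -94.93 tooly [-0.002  0.003 -1.   ] j6 0.923 W 0.292 F [ 0.6 -0.3 -3.4] t 21.2
  move [ 0.0032  0.1137 -0.0005] spin 0.0004
```

View pics/w11.png

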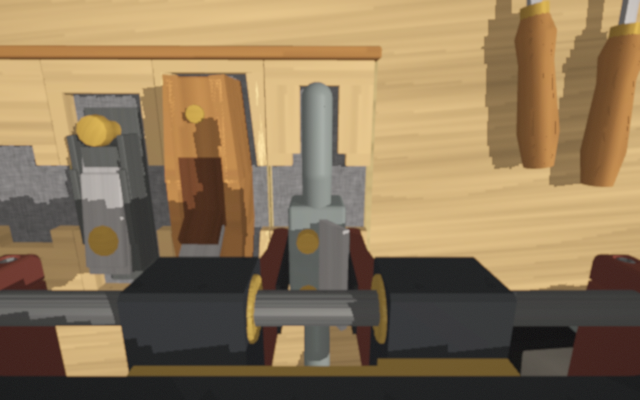

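Run:
```python
from h import *
s=ld('w11');crop(s,240,60,160,180,4,'e1')
L=[[.09,.0155],[.09,-.0155],[.038,.022],[.038,-.022]]
v,r=fit(s,np.c_[L,np.full(4,.028)],0,[[299,86],[339,86],[293,153],[345,154]],s['pose'],[.49,-.33,-.08]);print(v,r.round(1).tolist())
```

```text
[ 0.47226957 -0.33462283 -0.08896883] [[-0.2, -0.5], [0.5, -0.4], [-1.6, 0.9], [1.3, 0.1]]
```

View pics/e1.png

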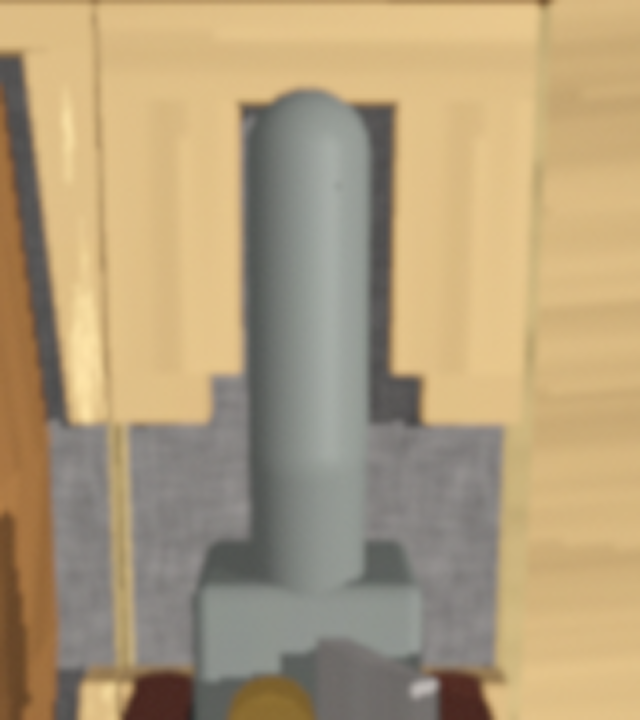

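Call:
play_rows([
  [[0.002,0.03,0,0,-1],[0.002,0.06,0,0,-1],[0.002,0.085,0,0,-1],[0.002,0.1,0,0,-1],[0.002,0.107,0,0,-1],[0.002,0.11,0,0,-1],[0.002,0.11,0,0,-1],[0.002,0.11,0,0,-1]],
])

```text
clock: 22.05
position: [0.475, -0.3373, 0.0265]
orientation: [-0.478, 0.478, -0.52, 0.521]
force: [-0.4, 0.7, -3.1]
width: 0.293
```

Call:
play_rows([
  [[0,0.001,-0.001,0,-1],[0,0.002,-0.001,0,-1],[0,0.002,-0.001,0,-1]],
])

```text
clock: 22.35
position: [0.4733, -0.3372, 0.0238]
orientation: [-0.478, 0.478, -0.521, 0.521]
force: [0.8, 0.4, -2.7]
width: 0.29
```

Call:
play_rows([
  [[0,0.0005,0,0,-1],[0,0.001,0,0,-1],[0,0.001,0,0,-1]],
])

```text
clock: 22.65
position: [0.4733, -0.337, 0.0225]
orientation: [0.478, -0.478, 0.521, -0.521]
force: [0.1, -0.7, -2.4]
width: 0.296
```

Call:
play_rows([
  [[-0.001,0.001,0,0,-1],[-0.001,0.002,0,0,-1],[-0.001,0.002,0,0,-1]],
])

```text
clock: 22.95
position: [0.4733, -0.3359, 0.0204]
orientation: [0.478, -0.478, 0.521, -0.521]
force: [-0.1, 0.3, -3.4]
width: 0.29
```

Call:
play_rows([
  [[0,0.0005,0,0,-1],[0,0.001,0,0,-1],[0,0.001,0,0,-1]],
])

```text
clock: 23.25
position: [0.4734, -0.336, 0.02]
orientation: [-0.478, 0.478, -0.521, 0.521]
force: [-1.0, 1.5, 3.6]
width: 0.298
```

Call:
play_rows([
  [[0,0,0,0,0],[0,0,0,0,0],[0,0,0,0,0],[0,0,0,0,0],[0,-0.02,0,0,0],[0,-0.06,0,0,0],[0,-0.11,0,0,0],[0,-0.15,0,0,0]],
])

```text
clock: 24.05
position: [0.4736, -0.3363, 0.1718]
orientation: [-0.478, 0.478, -0.521, 0.521]
force: [0.2, -0.2, 0.5]
width: 0.499
```

Run:
```python
from h import *
plan([.5046,.2937,.18],np.radians(92.5));shot('w12')
```

```text
now [ 0.4736 -0.3363  0.1718] toolx yaw -94.9 tooly [ 0.001 -0.001 -1.   ] j6 0.92 W 0.499 F [ 0.2 -0.2  0.5] t 24.05
  move [-0.6303 -0.0085 -0.023 ] spin -0.1292
```

View pics/w12.png

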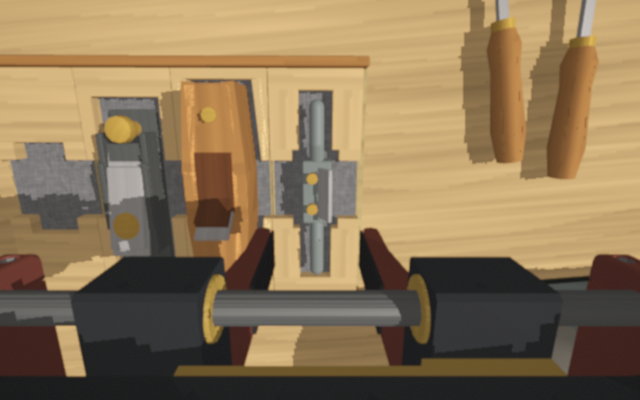

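Spokeshave (column 317) sits in its cross recess. Now back for the finger plane.

Call:
play_rows([
  [[-0.63,-0.008,-0.023,-0.129,0.3],[-0.63,-0.008,-0.023,-0.129,0.3],[-0.63,-0.008,-0.023,-0.129,0.3],[-0.63,-0.008,-0.023,-0.129,0.3],[-0.63,-0.008,-0.023,-0.129,0.3],[-0.63,-0.008,-0.023,-0.129,0.3],[-0.63,-0.008,-0.023,-0.129,0.3],[-0.63,-0.008,-0.023,-0.129,0.3]],
])

```text
clock: 24.9
position: [0.4929, 0.0654, 0.1747]
orientation: [0.511, -0.511, 0.489, -0.489]
force: [1.2, 0.4, -0.0]
width: 0.648
```

Run:
```python
from h import *
plan([.5046,.2937,.18],np.radians(92.5))
```

```text
now [0.4929 0.0654 0.1747] toolx yaw -87.52 tooly [ 0.001  0.    -1.   ] j6 1.52 W 0.648 F [ 1.2  0.4 -0. ] t 24.9
  move [-0.2276 -0.0053  0.0216] spin -0.0004
```

Call:
play_rows([
  [[-0.228,-0.005,0.022,0,0.3],[-0.228,-0.005,0.022,0,0.3],[-0.228,-0.005,0.022,0,0.3],[-0.228,-0.005,0.022,0,0.3],[-0.228,-0.005,0.022,0,0.3],[-0.228,-0.005,0.022,0,0.3],[-0.228,-0.005,0.022,0,0.3],[-0.228,-0.005,0.022,0,0.3]],
])

```text
clock: 25.7
position: [0.5048, 0.291, 0.1794]
orientation: [-0.51, 0.511, -0.489, 0.489]
force: [0.1, 0.1, 0.0]
width: 0.655
```

Run:
```python
from h import *
plan([.5046,.2937,.015],np.radians(92.5));s=shot('w13');crop(s,230,120,180,160,4,'e2')
```

```text
now [0.5048 0.291  0.1794] toolx yaw -87.54 tooly [-0.001 -0.001 -1.   ] j6 1.933 W 0.655 F [0.1 0.1 0. ] t 25.7
  move [-2.800e-03  1.644e-01  1.000e-04] spin -0.0008
```

View pics/w13.png

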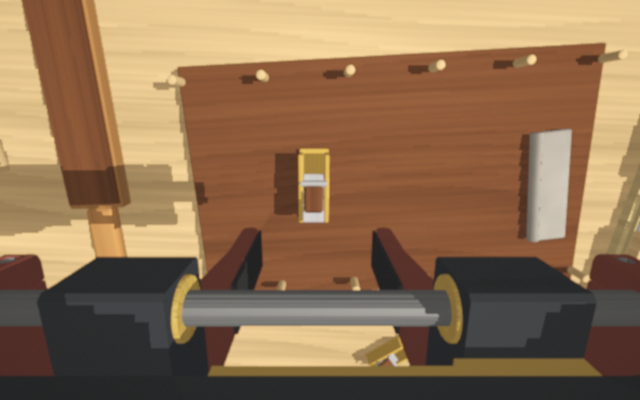

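View pics/e2.png

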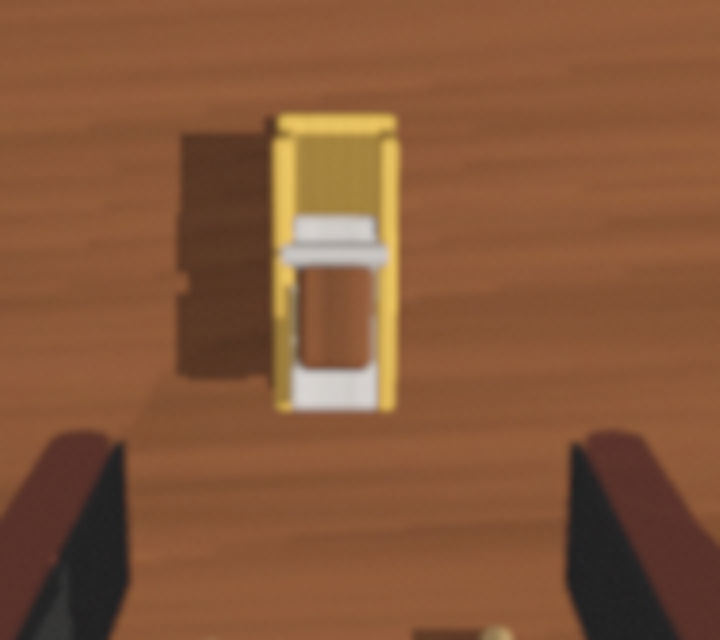

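Call:
play_rows([
  [[-0.002,0.04,0,0,0.3],[-0.002,0.08,0,0,0.3],[-0.002,0.115,0,0,0.3],[-0.002,0.14,0,0,0.3],[-0.002,0.157,0,0,0.3],[-0.002,0.164,0,0,0.3],[-0.002,0.164,0,0,0.3],[-0.002,0.164,0,0,0.3]],
])

```text
clock: 26.55
position: [0.5058, 0.2939, 0.0166]
orientation: [0.511, -0.51, 0.489, -0.489]
force: [1.0, -0.6, 0.3]
width: 0.65
```

Call:
play_rows([
  [[0,0,0,0,-1],[0,0,0,0,-1],[0,0,0,0,-1],[0,0,0,0,-1],[0,0,0,0,-1],[0,0,0,0,-1],[0,0,0,0,-1]],
])

```text
clock: 27.25
position: [0.5053, 0.2943, 0.0161]
orientation: [0.511, -0.511, 0.489, -0.489]
force: [-0.1, -0.3, 6.2]
width: 0.317
```

Call:
play_rows([
  [[0,-0.01,0,0,-1],[0,-0.03,0,0,-1],[0,-0.065,0,0,-1],[0,-0.1,0,0,-1],[0,-0.12,0,0,-1],[0,-0.12,0,0,-1]],
])

```text
clock: 27.85
position: [0.507, 0.2951, 0.139]
orientation: [0.513, -0.509, 0.488, -0.49]
force: [1.2, 0.1, -2.7]
width: 0.314
```

Run:
```python
from h import *
plan([.494,-.085,.13],np.radians(90)-.0865)
```

```text
now [0.507  0.2951 0.139 ] toolx yaw -87.51 tooly [ 0.005  0.003 -1.   ] j6 1.937 W 0.314 F [ 1.2  0.1 -2.7] t 27.85
  move [ 0.3792  0.0079 -0.0296] spin 0.13
```

Call:
play_rows([
  [[0.02,0,-0.002,0.01,-1],[0.065,0,-0.005,0.025,-1],[0.112,0,-0.009,0.04,-1],[0.16,0,-0.013,0.06,-1],[0.208,0,-0.016,0.075,-1],[0.256,0,-0.02,0.09,-1],[0.304,0,-0.024,0.11,-1],[0.35,0,-0.028,0.125,-1]],
])

```text
clock: 28.65
position: [0.4907, -0.0584, 0.1343]
orientation: [0.479, -0.479, 0.521, -0.519]
force: [1.4, 0.0, -2.0]
width: 0.316
```

Run:
```python
from h import *
plan([.494,-.085,.12],np.radians(90)-.0865)
```

```text
now [ 0.4907 -0.0584  0.1343] toolx yaw -94.72 tooly [-0.002  0.001 -1.   ] j6 1.395 W 0.316 F [ 1.4  0.  -2. ] t 28.65
  move [0.0263 0.0143 0.0055] spin 0.004
```

Call:
play_rows([
  [[0.02,0.008,0.004,0.004,-1],[0.028,0.014,0.005,0.004,-1],[0.028,0.014,0.005,0.004,-1],[0.028,0.014,0.005,0.004,-1]],
])

```text
clock: 29.05
position: [0.494, -0.0838, 0.1209]
orientation: [0.478, -0.478, 0.522, -0.52]
force: [0.7, -0.1, -2.3]
width: 0.317
```

Run:
```python
from h import *
plan([.494,-.085,.0205],np.radians(90)-.0865);s=shot('w14');crop(s,200,40,240,220,3,'e3')
```

```text
now [ 0.494  -0.0838  0.1209] toolx yaw -94.89 tooly [-0.002  0.001 -1.   ] j6 1.349 W 0.317 F [ 0.7 -0.1 -2.3] t 29.05
  move [0.0014 0.1004 0.0003] spin 0.0012
```

View pics/w14.png

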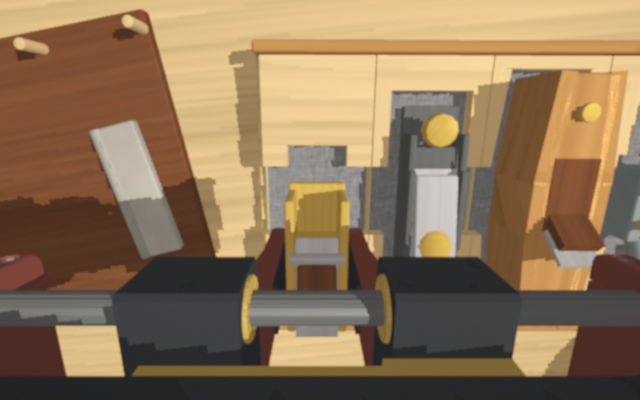

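View pics/e3.png

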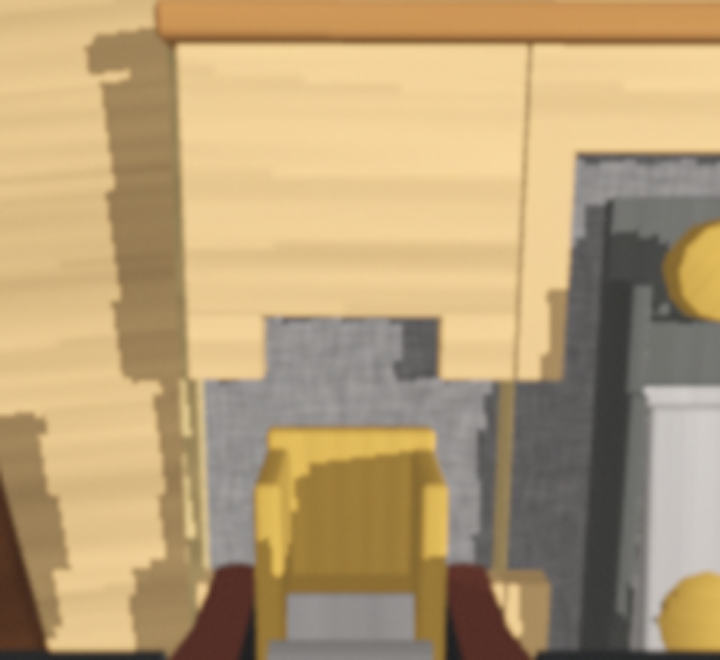

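Run:
```python
from h import *
s=ld('w14')
L=[[.044,.023],[.044,-.023],[.028,.023],[.028,-.023]]
v,r=fit(s,np.c_[L,np.full(4,.028)],0,np.array([[265,318],[440,318],[266,379],[440,379]])/3+[200,40],s['pose'],[.49,-.08,-.08]);print(v,r.round(1).tolist())
```

```text
[ 0.49465792 -0.08419158 -0.08416108] [[-1.2, -0.3], [1.3, -0.3], [-1.0, 0.4], [0.8, 0.3]]
```

Call:
play_rows([
  [[0.001,0.03,-0.001,0,-1],[0.001,0.055,-0.001,0,-1],[0.001,0.075,-0.001,0,-1],[0.001,0.088,-0.001,0,-1],[0.001,0.095,-0.001,0,-1],[0.001,0.098,-0.001,0,-1],[0.001,0.098,-0.001,0,-1],[0.001,0.098,-0.001,0,-1]],
])

```text
clock: 29.9
position: [0.4945, -0.0858, 0.0243]
orientation: [-0.479, 0.478, -0.52, 0.521]
force: [0.7, -0.2, -2.2]
width: 0.319
```

Call:
play_rows([
  [[0,0.0005,0,0,-1],[0,0.001,0,0,-1],[0,0.001,0,0,-1]],
])

```text
clock: 30.2
position: [0.4941, -0.086, 0.023]
orientation: [-0.478, 0.478, -0.521, 0.521]
force: [-0.4, -0.7, -3.0]
width: 0.321
```

Call:
play_rows([
  [[-0.001,0.001,0,0,-1],[-0.001,0.002,0,0,-1],[-0.001,0.002,0,0,-1]],
])

```text
clock: 30.5
position: [0.4938, -0.0849, 0.0205]
orientation: [0.478, -0.478, 0.521, -0.521]
force: [0.5, 0.4, -2.1]
width: 0.312
```

Call:
play_rows([
  [[0,0.0005,0,0,-1],[0,0.001,0,0,-1],[0,0.001,0,0,-1]],
])

```text
clock: 30.8
position: [0.4939, -0.0849, 0.0201]
orientation: [0.478, -0.478, 0.521, -0.521]
force: [-1.9, 1.0, 5.3]
width: 0.316
```

Call:
play_rows([
  [[0,0,0,0,0],[0,0,0,0,0],[0,0,0,0,0],[0,0,0,0,0],[0,-0.02,0,0,0],[0,-0.06,0,0,0],[0,-0.11,0,0,0],[0,-0.16,0,0,0]],
])

```text
clock: 31.6
position: [0.4932, -0.0847, 0.181]
orientation: [0.478, -0.478, 0.521, -0.52]
force: [1.0, -0.1, 0.1]
width: 0.5
```

Call:
play_rows([
  [[0.08,-0.12,0,0,0],[0.08,-0.12,0,0,0],[0.08,-0.12,0,0,0],[0.08,-0.12,0,0,0],[0.08,-0.12,0,0,0]],
])

```text
clock: 32.1
position: [0.4873, -0.165, 0.3001]
orientation: [-0.478, 0.478, -0.521, 0.522]
force: [-0.8, 0.9, -0.0]
width: 0.499
```

Run:
```python
from h import *
s=shot('w15');s=shot('s15','scene');crop(s,160,110,300,230,2.6,'e4')
```

```text
(no output)
```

View pics/w15.png

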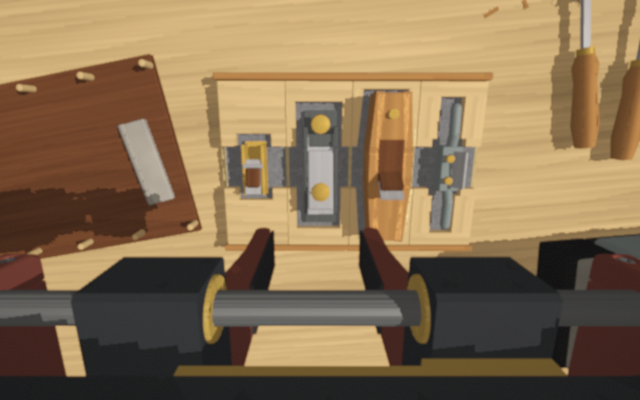

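View pics/e4.png

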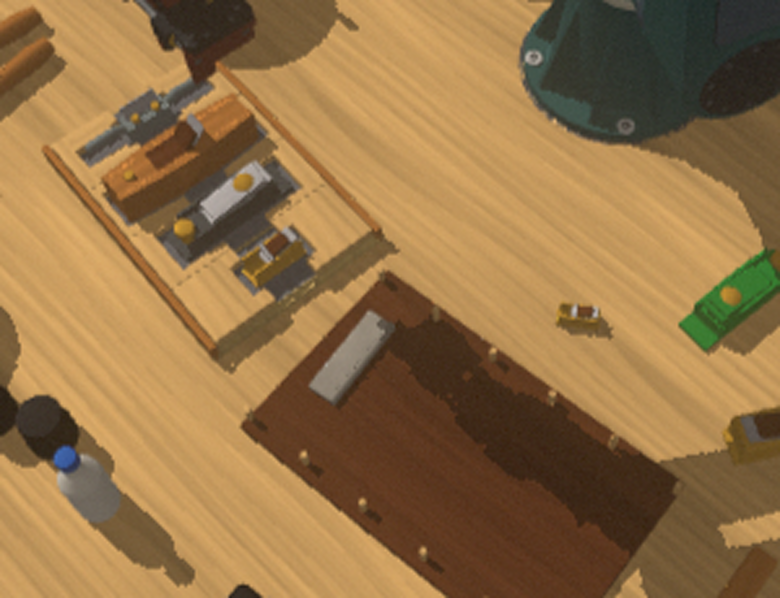

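```bash
python3 -c "
from rig import sign_off
print(sign_off())"
```

```text
the job is handed in; nothing more can be done
None
```

All four tools are in the till, each sole down in the bay cut to its own outline, and the job is handed in at about 32 s of the 112 s allowed. I placed them in the order you listed: smoothing plane, block plane, spokeshave, finger plane.

- **Setting down:** I lowered each tool in small steps until the wrist force showed contact, a change of roughly 6–11 N. Each one touched at a height that matched the bay floor, and only then did I open the fingers.
- **Final pictures:** The wrist and scene views show all four tools lying lengthwise inside their recesses. The slip stone is still lying on the rack, and the arm is clear of everything. The finger plane I took measured about 28 mm wide, which is the middle size. The other two finger planes and the green block plane were left alone.
- **One disagreement:** The top and wrist cameras put the till about 3 mm apart. I split the difference and corrected at each bay with a close look. The bay clearances of 7–9 mm for the two planes and the centre of the spokeshave bay were more than enough.

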